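# Make up the sample board of clay test prints and nozzles

## Task

Make up the sample board so that each clay test print stands with the nozzle that made it: put the small brass nozzle on the mark straight in front of the lobed print and the large brass nozzle on the mark straight in front of the round print. Put the threaded brass fitting on the mark between the two prints and the grey nozzle on the mark in front of the fitting (in front means on the robot's side). Everything stands upright, tip or thin end up, centred on its mark and let go, and the two clay prints stay as they are, not pushed or tipped.

Things in the scene. Friction and masses are not known exactly. Their poses are not given: they have to be found in the camera images.
- sample_board: Fixed plywood board, 180 (its x, pointing away from the robot) x 270 (its y, left) x 12 mm, turned up to 0.25 rad. Origin: centre of its underside, z up. Six grey 52 mm marks on its top (z = 12 mm): back row x = +40, front row (robot side) x = -40, each at y = -85, 0, +85 mm. The two prints stand on the outer back marks; the rest are empty. A parked second arm stands left of the board.
- test_print_1: Lobed clay print: an open off-white ribbed cup with a wavy outline, 54 x 58 mm, 52 mm tall, 0.15 kg, loose, on the left or right mark of the board's back row (varies). Origin: centre of its underside, on the board's top; axes parallel to the board's.
- test_print_2: Round clay print: an open off-white ribbed cup with a circular outline, 51 mm across, 40 mm tall, 0.15 kg, loose, on the other outer mark of the board's back row. Origin: centre of its underside, on the board's top; axes parallel to the board's.
- nozzle_1: Small (slimmest) brass print nozzle, 44 mm tall, loose on the worktop right of the board, tip up, any yaw. Its hexagon foot is 22 mm across flats (along its x axis, and every 60 degrees from it), 25 mm across corners, about 10 mm high, flats upright from 2 to 8 mm above the foot (grip there); above it narrows to the tip. 30 to 60 g. Origin: centre of its underside, z up.
- nozzle_2: Grey metal print nozzle, the only grey one, 44 mm tall, loose on the worktop right of the board, tip up, any yaw. Its hexagon foot is 26 mm across flats (along its x axis, and every 60 degrees from it), 30 mm across corners, about 10 mm high, flats upright from 2 to 8 mm above the foot (grip there); above it narrows to the tip. 30 to 60 g. Origin: centre of its underside, z up.
- nozzle_3: Large (widest) brass print nozzle, 44 mm tall, loose on the worktop right of the board, tip up, any yaw. Its hexagon foot is 30 mm across flats (along its x axis, and every 60 degrees from it), 34 mm across corners, about 10 mm high, flats upright from 2 to 8 mm above the foot (grip there); above it narrows to the tip. 30 to 60 g. Origin: centre of its underside, z up.
- reducer: Threaded brass fitting, 39 mm tall, loose on the worktop right of the board, upright, any yaw: a 24 mm thick threaded stub at the foot, a hexagon 30 mm across flats (along its x axis, and every 60 degrees from it), 34 mm across corners, from 16 to 24 mm height, and a thinner threaded stub (15 mm) on top. 50 to 90 g. Origin: centre of its underside, z up.
Things that resemble listed ones, but are neither listed nor needed, are in the scene too. What is shaped like the nozzle_3 but orange is not meant.

How it is judged:
At the end, for the whole second after the job is handed in: Each of the four parts is within 15 mm either way (along the board) of its place (for the brass nozzles, 80 mm in front of their print), on the board, upright within 0.12 rad, released, at rest; both prints upright and within 10 mm of where they began (x of nozzle_1 in the frame of test_print_1 between -0.095 and -0.065 m and y of nozzle_1 in the frame of test_print_1 between -0.015 and 0.015 m and x of nozzle_3 in the frame of test_print_2 between -0.095 and -0.065 m and y of nozzle_3 in the frame of test_print_2 between -0.015 and 0.015 m and x of reducer in the frame of sample_board between 0.025 and 0.055 m and y of reducer in the frame of sample_board between -0.015 and 0.015 m and x of nozzle_2 in the frame of sample_board between -0.055 and -0.025 m and y of nozzle_2 in the frame of sample_board between -0.015 and 0.015 m and z of nozzle_1 in the frame of sample_board between 0.008 and 0.017 m and angle between each of nozzle_1, nozzle_2, nozzle_3, reducer, test_print_1, test_print_2's own z axis and vertical below 0.12 rad and linear speed of each of nozzle_1, nozzle_2, nozzle_3, reducer, test_print_1, test_print_2 below 0.02 m/s and contact force between the fingers and nozzle_1 below 0.05 N and z of nozzle_2 in the frame of sample_board between 0.008 and 0.017 m and contact force between the fingers and nozzle_2 below 0.05 N and z of nozzle_3 in the frame of sample_board between 0.008 and 0.017 m and contact force between the fingers and nozzle_3 below 0.05 N and z of reducer in the frame of sample_board between 0.008 and 0.017 m and contact force between the fingers and reducer below 0.05 N and distance of each of test_print_1, test_print_2 from where it was at the start of the episode below 0.01 m); the robot touches nothing.
It fails at once if the lobed clay print is shifted by more than 10 mm (distance of test_print_1 from where it was at the start of the episode above 0.01 m).
It fails at once if the lobed clay print is tipped (angle between test_print_1's own z axis and vertical above 0.25 rad).
It fails at once if the round clay print is shifted by more than 10 mm (distance of test_print_2 from where it was at the start of the episode above 0.01 m).
It fails at once if the round clay print is tipped (angle between test_print_2's own z axis and vertical above 0.25 rad).
It also fails if it takes over 96 s, if anything falls off the work surface, if the arm or the gripper's body presses on something with over 40 N, if the wrist force passes 120 N, or if a joint passes its speed limit or range.

## Robot

A 7-joint arm with a two-finger parallel gripper is mounted at the origin on a cart in front of the work surface, level with it; the furniture and walls round the work are solid. World frame = base frame: x ahead of the robot, y to its left, z up, the work surface at z = 0. Lengths are in m, angles in rad, forces in N, time in s.
With the tool pointing down it reaches from about 0.4 to 0.85 m from the base axis. Payload 4.5 kg.
Tool frame: the origin (TCP) lies at the very end of the fingers, on their centre line; the grasp point (between the pads) lies 19 mm behind it; z points along the fingers, y is the line along which they close (so a half turn about z gives the same grasp; the last joint's range is limited). The gripper opens to 88 mm and grips with 3 to 60 N. Pads are 18 mm wide; open, the fingers measure 123 mm over their backs; the gripper's body (75 mm by 187 mm) begins 45 mm behind the grasp point.
Start: joints at [1.326, 0.689, -0.195, 1.565, 0.157, 0.902, -0.215], TCP at [0.172, -0.601, 0.239] pointing down, gripper open.
Joint ranges: [-3.01, 3.01], [-0.46, 2.08], [-1.47, 1.51], [0.13, 2.56], [-1, 4.14], [0.04, 2.09], [-2.66, 2.66]. Speed limits (rad/s): [2.57, 2.57, 3.14, 3.14, 3.14, 3.14, 3.14].

## Interface

Orientations are given as a unit quaternion [x, y, z, w].
In Python, from plant import r, optics gives the robot as it stands.
- The arm moves only by the tool servo_tool, never from a script. Its arguments are lists of equal length, an entry for each row: "translation": the shift along the tool's x, y, z in m, a list of three; "turn": the turn, a rotation vector about the tool's x, y, z in rad, a list of three. In form: {"translation": [[dx, dy, dz], ...], "turn": [[rx, ry, rz], ...]}. A call has 1 to 10 rows; each row shifts and turns the commanded pose from where the row before left it, along the tool's axes as they then stand; what a row does not reach is not made up. A row lasts 1/8 s, in which the tool goes at most 62.5 mm and 10.7 degrees, less where a joint would pass 70% of its speed; a pose out of reach is approached as far as the arm can. A call is refused whole if a number of a shift passes 0.0625 or a number of a turn 0.188, either way. A call with a gripper value outside its range is refused whole. "grip" is the opening, from 0 (shut) to 1 (fully open), set as the call begins (left out, the last holds). The fingers move at their own pace and stop on an object; "grip_force" is the grip in N (left out, the last holds). Time passes only in rows, so rows that do not move let the fingers close. It gives the time, the measured TCP pose, the force, the opening and the grip force at its end, in the units of the state.
- r.get_state(): the state, without advancing time (a new reading comes with each control period).
- optics.snapshot(name): name is "side" or "top" or "wrist"; returns a dict with "img" (400x640x3 uint8, red, green, blue), "z_map" (400x640 float32, m along the optical axis (not along the pixel's ray), 0 where there is no reading), "mtx" (3x3 intrinsics, pixels), "R" (3x3) and "t" (3): a world point X has camera coordinates R X + t. Camera axes: x right, y down, z forward; pixel columns grow to the right and rows downward; lengths in m; the calibration is good to about 2 mm. A picture is of the moment at which its call begins.
- r.finish_job(): hands the job in; it is judged then, once.
The state is a dict: "clock": time; "q": joint angles; "qd": joint speeds; "joint_torque": joint torques, N m; "tool_pos": TCP position; "eef_rot": TCP orientation; "contact_force": force on the tool from outside, world axes, zero at the start; "moment": the same for the moment, N m; "opening": opening from 0.0 (shut) to 1.0 (fully open); "finger_force": force on a finger pad.
Only numpy, scipy, OpenCV 4.12 (cv2) and the standard library are available. Lean on these libraries where they do the work, as an engineer would, in place of code of your own. Each camera call takes 0.05 s, during which the arm holds its last target. There are 200 camera calls.

## Working session

There is one attempt and no reset: what is moved stays moved. The work goes in short steps, Python scripts to look and compute and a tool call to move; the robot and the scene stay as the last step left them, time stands still between calls to the robot, and variables do not carry over. Pictures are saved under pics/ and viewed, at most 14 in all, crops included, and the job is handed in when it is done.

Besides the shell and the picture viewer there is one more tool, called after "Request:" as name(argument=value, ...) on one line, values as JSON. servo_tool: Moves the arm, as the interface text tells. Its arguments: {"type":"object","properties":{"translation":{"type":"array"},"turn":{"type":"array"},"grip":{"type":"number"},"grip_force":{"type":"number"}},"required":["translation","turn"]}

```bash
mkdir -p pics; ls; python3 - <<'E'
from plant import r, optics
import cv2,numpy as np
s=r.get_state();print(s['clock'],s['tool_pos'],s['eef_rot'],s['opening'],s['contact_force'])
for n in('top','side'):
    d=optics.snapshot(n);np.savez(n+'0.npz',**d)
    cv2.imwrite(f'pics/{n}0.png',d['img'][:,:,::-1]);print(n,d['mtx'].round(1).tolist(),d['R'].round(3).tolist(),d['t'].round(3))
E
```

```text
pics
0.0 [ 0.17175058 -0.60028786  0.23789436] [ 9.90298654e-01  1.38952235e-01 -1.95888324e-04 -9.01624755e-04] 0.9986843768605139 [-0.4270709   0.7062161  -0.27159711]
top [[426.0, 0.0, 325.7], [0.0, 426.0, 200.8], [0.0, 0.0, 1.0]] [[0.009, -1.0, -0.003], [-0.998, -0.009, -0.056], [0.056, 0.004, -0.998]] [-0.051  0.547  1.011]
side [[411.9, 0.0, 328.0], [0.0, 411.9, 206.0], [0.0, 0.0, 1.0]] [[1.0, 0.029, -0.0], [0.018, -0.629, -0.777], [-0.022, 0.777, -0.629]] [-0.578 -0.003  0.968]
```

View pics/top0.png

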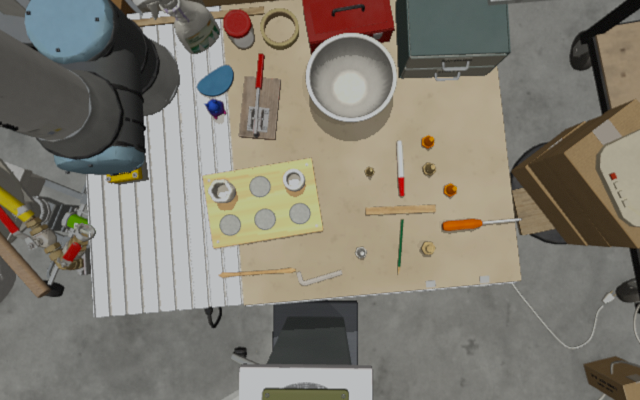

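View pics/side0.png

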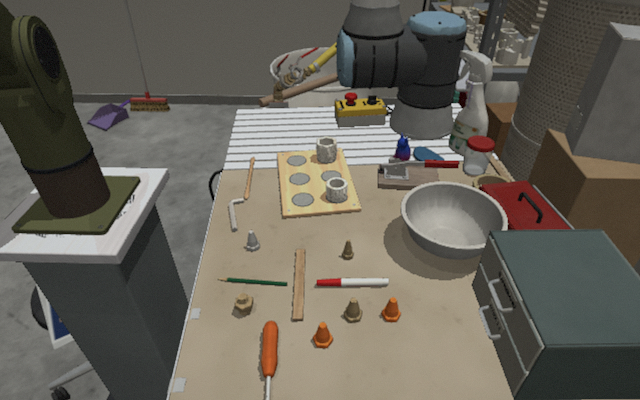

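```bash
cat > h.py <<'E'
import numpy as np,cv2
def ray(d,u,v,z):
    """pixel -> world point on plane of height z"""
    c=-d['R'].T@d['t']; w=d['R'].T@np.linalg.inv(d['mtx'])@np.array([u,v,1.])
    return c+w*(z-c[2])/w[2]
def cloud(d):
    v,u=np.mgrid[:400,:640]; z=d['z_map']; p=np.stack([u,v,np.ones_like(u)],-1)@np.linalg.inv(d['mtx']).T*z[...,None]
    return (p-d['t'])@d['R']
def proj(d,X):
    c=d['mtx']@(d['R']@np.asarray(X)+d['t']);return c[:2]/c[2]
E
python3 - <<'E'
from h import *
t=dict(np.load('top0.npz'));s=dict(np.load('side0.npz'))
a=cv2.resize(t['img'][130:270,200:460],(780,420),interpolation=cv2.INTER_CUBIC)
cv2.imwrite('pics/c1.png',a[:,:,::-1])
a=cv2.resize(s['img'][130:350,215:415],(600,660)[:2],interpolation=cv2.INTER_CUBIC)
cv2.imwrite('pics/c2.png',cv2.resize(s['img'][130:350,215:415],(545,600),interpolation=cv2.INTER_CUBIC)[:,:,::-1])
P=cloud(t)
for n,(u,v) in dict(n1=(370,172),n2=(361,253),n3=(429,170),red=(428,248),p1=(222,191),p2=(293,181)).items():
    Q=P[v-22:v+23,u-22:u+23].reshape(-1,3);c0=ray(t,u,v,.02)
    m=(Q[:,2]>(.02 if u<300 else .004))&(np.linalg.norm(Q[:,:2]-c0[:2],axis=1)<.045)
    Q=Q[m];lo,hi=Q.min(0),Q.max(0);print(n,m.sum(),((lo+hi)/2).round(4),(hi-lo).round(3),Q.mean(0).round(4),Q[:,2].max().round(3))
# marks
hsv=cv2.cvtColor(t['img'],cv2.COLOR_RGB2HSV)
b=((hsv[...,0]>15)&(hsv[...,0]<35)&(hsv[...,1]>60)&(hsv[...,2]>170)).astype(np.uint8)
roi=np.zeros_like(b);roi[150:255,195:335]=1
g=((hsv[...,1]<45)&(hsv[...,2]<190)&(hsv[...,2]>120)).astype(np.uint8)*roi
n,l,st,ce=cv2.connectedComponentsWithStats(g)
for i in range(1,n):
    if st[i,4]>100: print('mark',st[i],ce[i].round(1),ray(t,*ce[i],.012).round(4))
E
```

```text
n1 128 [ 0.6165 -0.1503  0.026 ] [0.083 0.081 0.044] [ 0.6154 -0.1509  0.0151] 0.048
n2 174 [ 0.422  -0.1328  0.0268] [0.082 0.082 0.046] [ 0.4253 -0.1304  0.0162] 0.05
n3 198 [ 0.6239 -0.2967  0.0258] [0.086 0.076 0.044] [ 0.6249 -0.2939  0.0179] 0.048
red 218 [ 0.4379 -0.2911  0.0241] [0.082 0.089 0.04 ] [ 0.4386 -0.2887  0.0218] 0.044
p1 416 [0.5663 0.1968 0.0447] [0.053 0.056 0.049] [0.5668 0.1969 0.0537] 0.069
p2 280 [0.5951 0.0301 0.0389] [0.047 0.047 0.038] [0.5962 0.031  0.0454] 0.058
mark [196 150  38 105 813] [207.5 191.2] [0.568 0.24  0.012]
mark [283 168  22  23 231] [293.7 179. ] [0.5995 0.0317 0.012 ]
mark [250 176  21  21 345] [259.6 186.2] [0.5811 0.1139 0.012 ]
mark [208 179  27  24 302] [221.3 190.5] [0.5698 0.2066 0.012 ]
mark [289 203  22  21 352] [299.5 213.2] [0.5167 0.0166 0.012 ]
mark [255 209  21  21 351] [264.7 218.9] [0.502  0.1003 0.012 ]
mark [220 215  21  21 351] [229.8 224.7] [0.4875 0.1842 0.012 ]
mark [211 243  29  12 123] [227.3 249. ] [0.4289 0.1891 0.012 ]
```

View pics/c1.png

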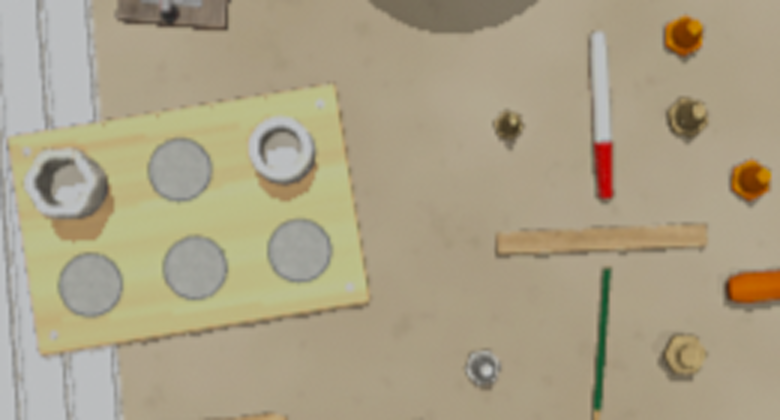

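View pics/c2.png

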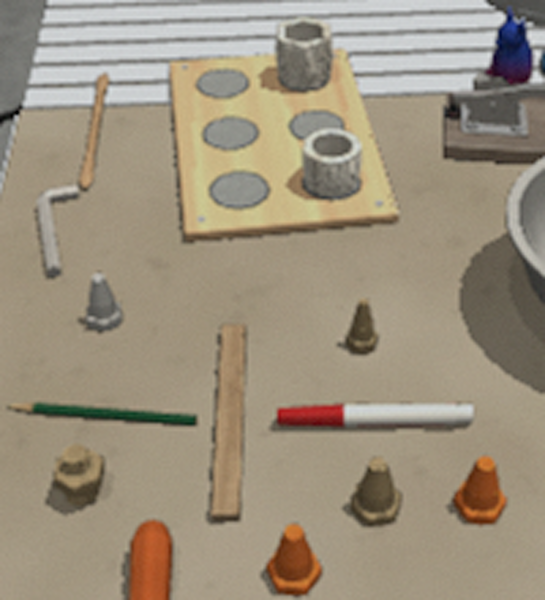

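Candidates (top view pixels):
- Brass: slim nozzle at (370,172), wide nozzle at (429,170), fitting with a mid-height hexagon at (428,248).
- Grey nozzle: (361,253), the only grey one.
- Orange decoys: (428,143) and (450,190), not wanted.

The crops confirm the lobed print is on the left at (222,191) and the round print on the right at (293,181).

Next I'll move the wrist camera over the parts.

Request:
servo_tool(translation=[[0.045,-0.027,-0.006],[0.045,-0.027,-0.006],[0.045,-0.027,-0.006],[0.045,-0.027,-0.006],[0.045,-0.027,-0.006],[0.045,-0.027,-0.006],[0.045,-0.027,-0.006],[0.045,-0.027,-0.006],[0.045,-0.027,-0.006],[0.045,-0.027,-0.006]], turn=[[0,0,0],[0,0,0],[0,0,0],[0,0,0],[0,0,0],[0,0,0],[0,0,0],[0,0,0],[0,0,0],[0,0,0]], grip=0.55)

```text
clock: 1.35
tool_pos: [0.5311, -0.2161, 0.2986]
eef_rot: [0.99, 0.139, -0.0, -0.0]
contact_force: [0.3, -0.7, 0.4]
opening: 0.549
finger_force: 0.0
```

Request:
servo_tool(translation=[[0,0,0],[0,0,0],[0,0,0],[0,0,0]], turn=[[0,0,0.14],[0,0,0.14],[0,0,0],[0,0,0]])

```text
clock: 1.85
tool_pos: [0.5301, -0.2175, 0.2985]
eef_rot: [1.0, 0.0, -0.0, -0.0]
contact_force: [-0.0, 0.5, 0.2]
opening: 0.55
finger_force: 0.0
```

```bash
python3 - <<'E'
from plant import r, optics
from h import *
s=r.get_state();print(s['clock'],s['tool_pos'],s['eef_rot'],s['opening'],s['q'].round(2) if hasattr(s['q'],'round') else s['q'])
d=optics.snapshot('wrist');np.savez('w1.npz',**d)
cv2.imwrite('pics/w1.png',d['img'][:,:,::-1]);print(d['mtx'].round(1).tolist(),d['R'].round(3).tolist(),(-d['R'].T@d['t']).round(3))
t=dict(np.load('top0.npz'));P=cloud(t)
Q=P[30:150,300:400].reshape(-1,3);Q=Q[Q[:,2]>.03];print('bowl minx',np.percentile(Q[:,0],1),Q[:,2].max())
for n,p in dict(n1=(.6154,-.151),n2=(.425,-.131),n3=(.625,-.294),red=(.4386,-.2887)).items(): print(n,proj(d,[*p,.03]))
E
```

```text
1.85 [ 0.53009027 -0.21745083  0.29850248] [ 9.99999837e-01  4.89352934e-04 -2.83219068e-04 -7.45688304e-05] 0.5495466408726655 [ 0.37  0.55 -0.1   1.65  0.06  0.95 -1.32]
[[305.2, 0.0, 320.7], [0.0, 305.2, 197.8], [0.0, 0.0, 1.0]] [[0.001, -1.0, -0.0], [-0.958, -0.001, 0.287], [-0.287, -0.0, -0.958]] [ 0.604 -0.218  0.444]
bowl minx 0.48982186025032104 1.0399631671850433
n1 [268.59512956  97.22533688]
n2 [261.25284903 233.77167525]
n3 [380.02852131  89.4023512 ]
red [369.14242297 225.20721263]
```

View pics/w1.png

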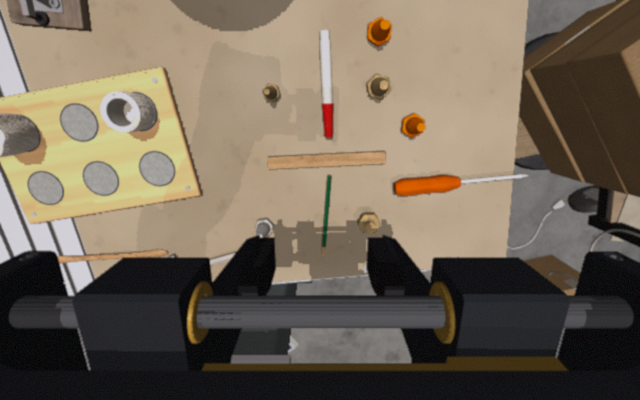

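The wrist view shows the small nozzle at (271,93), wide brass at (377,86), fitting at (369,222) and grey at (263,228). That agrees with the top view. I'll move in closer on the fitting.

Request:
servo_tool(translation=[[-0.0325,0.018,0.0395],[-0.0325,0.018,0.0395],[-0.0325,0.018,0.0395],[-0.0325,0.018,0.0395],[0,0,0],[0,0,0]], turn=[[0,0,0],[0,0,0],[0,0,0],[0,0,0],[0,0,0],[0,0,0]])

```text
clock: 2.65
tool_pos: [0.4015, -0.2894, 0.1412]
eef_rot: [1.0, -0.0, 0.001, 0.0]
contact_force: [1.0, 0.3, -0.0]
opening: 0.55
finger_force: 0.0
```

```bash
cat > look.py <<'E'
import sys
from plant import r, optics
from h import *
name,x,y,zt,kind=sys.argv[1],*map(float,sys.argv[2:5]),sys.argv[5]
s=r.get_state();print(s['clock'],s['tool_pos'].round(4))
d=optics.snapshot('wrist');np.savez(name+'.npz',**d)
u,v=proj(d,[x,y,.02]).astype(int);print('px',u,v)
H=cv2.cvtColor(d['img'],cv2.COLOR_RGB2LAB).astype(int)
print('ok' ,d['img'][v,u])
a=d['img'][max(v-60,0):v+60,max(u-80,0):u+80]
cv2.imwrite(f'pics/{name}.png',cv2.resize(a,None,fx=5,fy=5,interpolation=cv2.INTER_CUBIC)[:,:,::-1][:600,:800])
print('crop origin',max(u-80,0),max(v-60,0),'scale 5')
E
python3 look.py wred .4386 -.2887 .02 h
```

```text
2.65 [ 0.4015 -0.2894  0.1412]
px 319 151
ok [184 153 106]
crop origin 239 91 scale 5
```

View pics/wred.png

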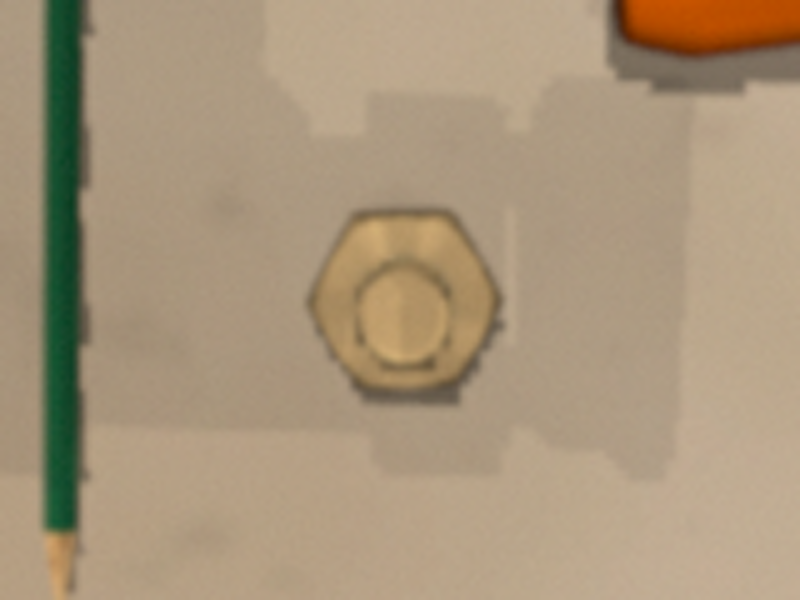

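The crop shows the fitting's hexagon centred at about (404,299) in the crop, which is wrist (320,151). Flats face up and down the image, along world x. I'll measure it with a colour mask.

```bash
cat > hexm.py <<'E'
from h import *
def hexm(f,x,y,zt,r=.035,show=None):
    """foot/hexagon silhouette: world centre and flat-normal yaw (mod 60 deg)"""
    d=dict(np.load(f)); u,v=proj(d,[x,y,zt]); lab=cv2.cvtColor(cv2.bilateralFilter(d['img'],5,30,3),cv2.COLOR_RGB2LAB).astype(float)
    P=cloud(d); yy,xx=np.mgrid[:400,:640]
    W=np.stack([xx-u,yy-v],-1); R=np.hypot(*W.transpose(2,0,1)); px=d['mtx'][0,0]/(d['R'][2]@[x,y,zt]+d['t'][2])
    gc=np.full((400,640),cv2.GC_BGD,np.uint8); gc[R<px*.024]=cv2.GC_PR_FGD; gc[R<px*.008]=cv2.GC_FGD
    gc[(R<px*.030)&(R>=px*.024)]=cv2.GC_PR_BGD
    roi=(slice(int(v-px*.05),int(v+px*.05)),slice(int(u-px*.05),int(u+px*.05)))
    g=np.ascontiguousarray(gc[roi]); im=np.ascontiguousarray(d['img'][roi]); cv2.grabCut(im,g,None,np.zeros((1,65)),np.zeros((1,65)),6,cv2.GC_INIT_WITH_MASK)
    m=((g==1)|(g==3)).astype(np.uint8); m=cv2.morphologyEx(m,cv2.MORPH_OPEN,np.ones((3,3)))
    c=max(cv2.findContours(m,0,2)[0],key=cv2.contourArea); M=cv2.moments(c)
    o=np.array([roi[1].start,roi[0].start]); ce=o+[M['m10']/M['m00'],M['m01']/M['m00']]
    C=np.array([ray(d,*(p[0]+o),zt)[:2] for p in c]); lo,hi=C.min(0),C.max(0)
    X=ray(d,*ce,zt)[:2]; hull=cv2.convexHull((C*1e4).astype(np.int32))[:,0]/1e4
    th=np.radians(np.arange(0,180)); w=[np.ptp(hull@[np.cos(a),np.sin(a)]) for a in th]
    s=[w[i]+w[(i+60)%180]+w[(i+120)%180] for i in range(60)]
    print(f,'px',ce.round(1),'mass centre',X.round(4),'box centre',((lo+hi)/2).round(4),'box',(hi-lo).round(4),'normal yaw deg',int(np.argmin(s)),'widths',(np.array([min(s),max(s)])/3).round(4))
E
python3 -c "
from hexm import *
hexm('wred.npz',.4386,-.2887,.022)"
```

```text
wred.npz px [319.6 151.7] mass centre [ 0.4383 -0.2892] box centre [ 0.4378 -0.2887] box [0.0329 0.033 ] normal yaw deg 0 widths [0.0321 0.0354]
```

Request:
servo_tool(translation=[[0.0365,0,0],[0,0,0.02],[0,0,0.03],[0,0,0.03],[0,0,0.03],[0,0,0.02],[0,0,0.008],[0,0,0]], turn=[[0,0,0],[0,0,0.1745],[0,0,0.1745],[0,0,0.1745],[0,0,0],[0,0,0],[0,0,0],[0,0,0]])

```text
clock: 3.7
tool_pos: [0.4379, -0.2891, 0.0031]
eef_rot: [0.966, -0.259, 0.001, -0.0]
contact_force: [-0.2, -0.1, 0.8]
opening: 0.546
finger_force: 0.0
```

Request:
servo_tool(translation=[[0,0,0],[0,0,0],[0,0,0],[0,0,0]], turn=[[0,0,0],[0,0,0],[0,0,0],[0,0,0]], grip=0.2, grip_force=15)

```text
clock: 4.2
tool_pos: [0.4374, -0.2896, 0.0035]
eef_rot: [0.966, -0.259, 0.001, 0.0]
contact_force: [-0.3, -0.1, 6.1]
opening: 0.332
finger_force: 15.0
```

Request:
servo_tool(translation=[[0,0,-0.058],[0,0,-0.058],[-0.0097,-0.0527,0],[-0.0097,-0.0527,0],[-0.0097,-0.0527,0],[-0.0097,-0.0527,0],[-0.0097,-0.0527,0],[-0.0097,-0.0527,0],[-0.0097,-0.0527,0],[-0.0097,-0.0527,0]], turn=[[0,0,0],[0,0,0],[0,0,0],[0,0,0],[0,0,0],[0,0,0],[0,0,0],[0,0,0],[0,0,0],[0,0,0]])

```text
clock: 5.45
tool_pos: [0.5808, 0.116, 0.1186]
eef_rot: [0.966, -0.259, -0.0, 0.0]
contact_force: [0.8, -0.0, -1.2]
opening: 0.335
finger_force: 15.0
```

Request:
servo_tool(translation=[[0,0,0],[0,0,0.03],[0,0,0.03],[0,0,0]], turn=[[0,0,0],[0,0,0],[0,0,0],[0,0,0]])

```text
clock: 5.95
tool_pos: [0.5785, 0.1129, 0.0569]
eef_rot: [0.966, -0.26, -0.002, 0.001]
contact_force: [0.1, 0.6, -0.2]
opening: 0.331
finger_force: 15.0
```

Request:
servo_tool(translation=[[0.002,-0.002,0.015],[0,0,0.015],[0,0,0.007],[0,0,0.003],[0,0,0],[0,0,0]], turn=[[0,0,0],[0,0,0],[0,0,0],[0,0,0],[0,0,0],[0,0,0]])

```text
clock: 6.7
tool_pos: [0.5838, 0.1152, 0.0191]
eef_rot: [0.966, -0.259, 0.0, -0.0]
contact_force: [0.9, 0.6, -0.8]
opening: 0.335
finger_force: 15.0
```

Request:
servo_tool(translation=[[0,0,0],[0,0,0],[0,0,0]], turn=[[0,0,0],[0,0,0],[0,0,0]], grip=0.45)

```text
clock: 7.08
tool_pos: [0.5836, 0.1152, 0.0188]
eef_rot: [0.966, -0.259, 0.0, -0.0]
contact_force: [0.5, -0.6, 0.2]
opening: 0.45
finger_force: 0.0
```

Request:
servo_tool(translation=[[0,0,-0.02],[0,0,-0.05],[0,0,-0.05]], turn=[[0,0,0],[0,0,0],[0,0,0]])

```text
clock: 7.45
tool_pos: [0.5835, 0.115, 0.1411]
eef_rot: [0.966, -0.259, 0.0, -0.0]
contact_force: [1.1, -0.3, 0.2]
opening: 0.45
finger_force: 0.0
```

Request:
servo_tool(translation=[[0,0,0],[0,0,0],[0,0,0],[-0.0306,0.041,0],[-0.0306,0.041,0],[-0.0306,0.041,0],[-0.0306,0.041,0],[-0.0306,0.041,0],[-0.0306,0.041,0],[0,0,0]], turn=[[0,0,-0.1745],[0,0,-0.1745],[0,0,-0.1745],[0,0,0],[0,0,0],[0,0,0],[0,0,0],[0,0,0],[0,0,0],[0,0,0]], grip=0.5)

```text
clock: 8.7
tool_pos: [0.3967, -0.1343, 0.1398]
eef_rot: [1.0, -0.005, -0.001, 0.001]
contact_force: [0.0, -0.2, -0.0]
opening: 0.497
finger_force: 0.0
```

```bash
python3 look.py wn2 .4253 -.1304 .006 h; python3 - <<'E'
from hexm import *
from plant import optics
d=optics.snapshot('top');np.savez('top1.npz',**d)
for z in (.006,.008):hexm('wn2.npz',.4253,-.1304,z)
hexm('top1.npz',.5811,.1139,.034)
E
```

```text
8.7 [ 0.3967 -0.1343  0.1398]
px 314 160
ok [211 205 200]
crop origin 234 100 scale 5
wn2.npz px [314.9 157.3] mass centre [ 0.4259 -0.1304] box centre [ 0.4241 -0.13  ] box [0.0296 0.0249] normal yaw deg 5 widths [0.027  0.0283]
wn2.npz px [314.9 157.3] mass centre [ 0.4262 -0.1304] box centre [ 0.4244 -0.13  ] box [0.0294 0.0247] normal yaw deg 6 widths [0.0268 0.0281]
top1.npz px [259.5 186.1] mass centre [0.5794 0.1108] box centre [0.5797 0.1107] box [0.0477 0.05  ] normal yaw deg 0 widths [0.0496 0.0509]
```

View pics/wn2.png

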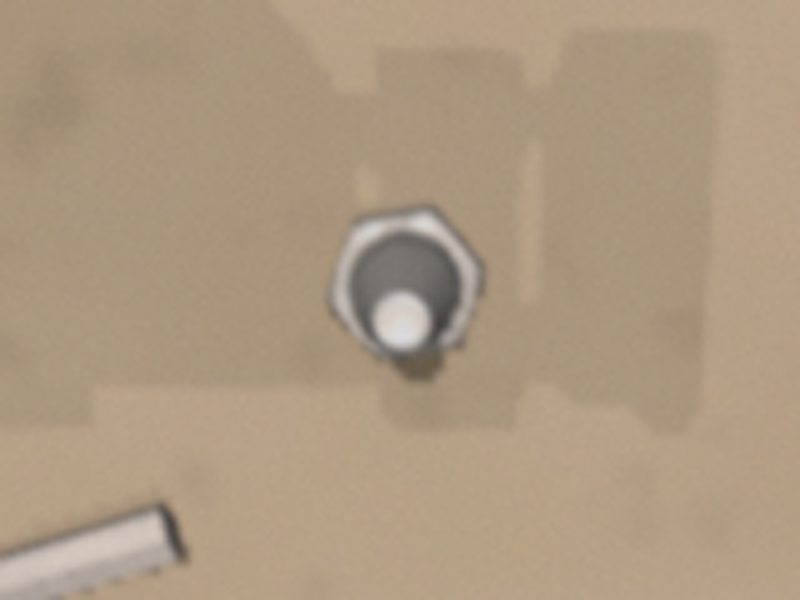

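Request:
servo_tool(translation=[[0.029,-0.0037,0],[0,0,0.025],[0,0,0.03],[0,0,0.03],[0,0,0.03],[0,0,0.015],[0,0,0.0068],[0,0,0]], turn=[[0,0,0],[0,0,0.1785],[0,0,0.1785],[0,0,0],[0,0,0],[0,0,0],[0,0,0],[0,0,0]])

```text
clock: 9.8
tool_pos: [0.4399, -0.1282, 0.0098]
eef_rot: [0.984, -0.177, -0.009, -0.001]
contact_force: [-0.7, -0.4, -0.7]
opening: 0.502
finger_force: 0.0
```

Request:
servo_tool(translation=[[0,0,0],[0,0,0],[0,0,0],[0,0,0]], turn=[[0,0,0],[0,0,0],[0,0,0],[0,0,0]], grip=0.15, grip_force=15)

```text
clock: 10.3
tool_pos: [0.4384, -0.1297, 0.0102]
eef_rot: [0.984, -0.178, -0.009, -0.001]
contact_force: [0.8, 0.3, 2.0]
opening: 0.252
finger_force: 14.8
```

Request:
servo_tool(translation=[[0,0,0],[0,0,0]], turn=[[0,0,0],[0,0,0]], grip=0.5)

```text
clock: 10.55
tool_pos: [0.4381, -0.1299, 0.01]
eef_rot: [0.984, -0.178, -0.01, -0.001]
contact_force: [0.1, -0.3, -0.4]
opening: 0.45
finger_force: 0.0
```

Request:
servo_tool(translation=[[0,0,-0.02],[0,0,-0.05],[0,0,-0.05],[0,0,0]], turn=[[0,0,0],[0,0,0],[0,0,0],[0,0,0]])

```text
clock: 11.05
tool_pos: [0.4422, -0.1311, 0.1328]
eef_rot: [0.984, -0.178, -0.006, -0.001]
contact_force: [0.9, -0.1, 0.1]
opening: 0.504
finger_force: 0.0
```

```bash
python3 - <<'E'
from plant import r,optics
from h import *
s=r.get_state();print(s['clock'],s['tool_pos'],s['eef_rot'],np.round(s['q'],3))
d=optics.snapshot('side');np.savez('side1.npz',**d)
d=optics.snapshot('wrist');np.savez('w2.npz',**d)
cv2.imwrite('pics/w2.png',d['img'][:,:,::-1]); print(proj(d,[.426,-.1306,.008]))
E
```

```text
11.05 [ 0.44216744 -0.13107621  0.13276231] [ 9.83970799e-01 -1.78210749e-01 -6.48434990e-03 -5.91043490e-04] [ 0.051  0.695  0.224  2.147 -0.423  0.355 -1.304]
[325.62708027 204.27252701]
```

View pics/w2.png

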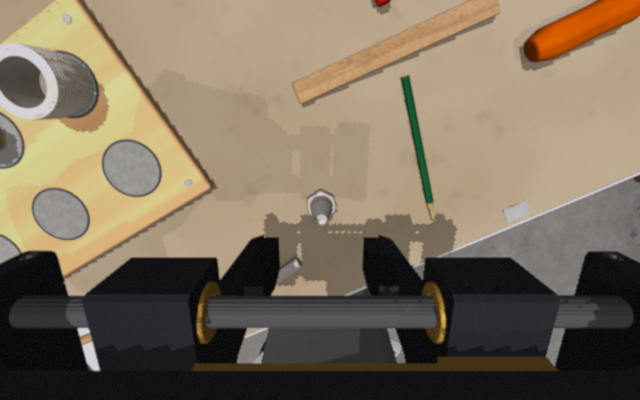

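The grey nozzle is still upright at (320,205), but the reach limit (joint 6) stopped the descent early. I'll tilt the tool about its closing axis so the wrist sits further out, then grip again.

```bash
python3 - <<'E'
from hexm import *
from plant import r
from scipy.spatial.transform import Rotation as R
hexm('w2.npz',.4265,-.129,.008)
s=r.get_state();print(R.from_quat(s['eef_rot']).as_matrix().round(3))
d=dict(np.load('w2.npz'));a=d['img'][165:245,270:370]
cv2.imwrite('pics/c3.png',cv2.resize(a,None,fx=6,fy=6,interpolation=cv2.INTER_CUBIC)[:,:,::-1])
E
```

```text
w2.npz px [321.4 205.7] mass centre [ 0.426  -0.1265] box centre [ 0.4251 -0.127 ] box [0.0341 0.0278] normal yaw deg 14 widths [0.0296 0.0311]
[[ 0.936 -0.35  -0.018]
 [-0.35  -0.937  0.005]
 [-0.019  0.001 -1.   ]]
```

View pics/c3.png

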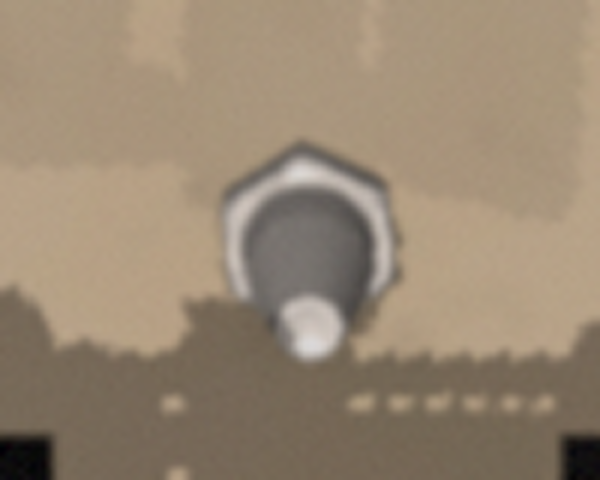

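The nozzle's flats now line up with the fingers, with its foot centre near wrist (321,204). I'll tilt and descend.

Request:
servo_tool(translation=[[-0.0147,0.0012,0],[0.0057,0,0.0295],[0.0057,0,0.0295],[0,0,0]], turn=[[0,-0.18,0],[0,0,0],[0,0,0],[0,0,0]])

```text
clock: 11.65
tool_pos: [0.4235, -0.1256, 0.0678]
eef_rot: [0.979, -0.177, -0.101, -0.018]
contact_force: [-0.7, -0.7, -0.1]
opening: 0.504
finger_force: 0.0
```

```bash
cat > go.py <<'E'
import sys,numpy as np
from plant import r
from scipy.spatial.transform import Rotation as R
s=r.get_state();M=R.from_quat(s['eef_rot']).as_matrix()
print(s['tool_pos'].round(4),'q',np.round(s['q'],2),'tool z',M[:,2].round(3),'tool y',M[:,1].round(3))
for a in sys.argv[1:]:
    p=np.array(eval(a));print('tool-axes shift to',p,(M.T@(p-s['tool_pos'])).round(4))
E
python3 go.py .428,-.127,.04 .428,-.127,.005
```

```text
[ 0.4235 -0.1256  0.0678] q [ 0.07  0.86  0.22  2.06 -0.43  0.48 -1.29] tool z [-0.192  0.07  -0.979] tool y [-0.351 -0.936  0.002]
tool-axes shift to [ 0.428 -0.127  0.04 ] [ 0.0103 -0.0003  0.0262]
tool-axes shift to [ 0.428 -0.127  0.005] [ 0.0175 -0.0004  0.0605]
```

Request:
servo_tool(translation=[[0.0103,0,0.026],[0.0056,0,0.0265],[0.0016,0,0.008],[0,0,0],[0,0,0]], turn=[[0,0,0],[0,0,0],[0,0,0],[0,0,0],[0,0,0]])

```text
clock: 12.28
tool_pos: [0.4309, -0.1284, 0.0083]
eef_rot: [0.979, -0.177, -0.097, -0.017]
contact_force: [-0.2, 0.7, 0.2]
opening: 0.502
finger_force: 0.0
```

Request:
servo_tool(translation=[[0,0,0],[0,0,0],[0,0,0],[0,0,0]], turn=[[0,0,0],[0,0,0],[0,0,0],[0,0,0]], grip=0.15, grip_force=15)

```text
clock: 12.78
tool_pos: [0.4308, -0.1283, 0.0078]
eef_rot: [0.979, -0.177, -0.098, -0.017]
contact_force: [0.9, 0.1, 5.6]
opening: 0.274
finger_force: 15.0
```

```bash
python3 go.py .428,-.127,.13 .502,.1003,.13 .502,.1003,.05
```

```text
[ 0.4308 -0.1283  0.0078] q [ 0.11  0.98  0.16  2.04 -0.46  0.37 -1.26] tool z [-0.185  0.068 -0.98 ] tool y [-0.351 -0.936  0.001]
tool-axes shift to [ 0.428 -0.127  0.13 ] [-0.0271 -0.     -0.1192]
tool-axes shift to [0.502  0.1003 0.13  ] [-0.0374 -0.2389 -0.1174]
tool-axes shift to [0.502  0.1003 0.05  ] [-0.0216 -0.239  -0.039 ]
```

The opening reads about 24 mm, so the pads are probably on the chamfer. I'll regrip slightly lower.

Request:
servo_tool(translation=[[0,0,0],[0,0,0],[-0.001,0,0.004],[0,0,0]], turn=[[0,0,0],[0,0,0],[0,0,0],[0,0,0]], grip=0.45)

```text
clock: 13.28
tool_pos: [0.4284, -0.1274, 0.0033]
eef_rot: [0.979, -0.177, -0.099, -0.017]
contact_force: [-0.2, 0.3, 0.1]
opening: 0.45
finger_force: 0.0
```

Request:
servo_tool(translation=[[0,0,0],[0,0,0],[0,0,0],[0,0,0]], turn=[[0,0,0],[0,0,0],[0,0,0],[0,0,0]], grip=0.15, grip_force=20)

```text
clock: 13.78
tool_pos: [0.429, -0.1276, 0.0038]
eef_rot: [0.979, -0.177, -0.098, -0.017]
contact_force: [-0.1, -0.3, -0.4]
opening: 0.286
finger_force: 20.0
```

```bash
python3 go.py .428,-.127,.13 .502,.1003,.13 .502,.1003,.05
```

```text
[ 0.429  -0.1276  0.0038] q [ 0.11  0.98  0.15  2.05 -0.46  0.35 -1.26] tool z [-0.186  0.068 -0.98 ] tool y [-0.351 -0.937  0.001]
tool-axes shift to [ 0.428 -0.127  0.13 ] [-2.610e-02 -1.000e-04 -1.235e-01]
tool-axes shift to [0.502  0.1003 0.13  ] [-0.0363 -0.2389 -0.1218]
tool-axes shift to [0.502  0.1003 0.05  ] [-0.0205 -0.239  -0.0434]
```

Request:
servo_tool(translation=[[-0.0087,0,-0.041],[-0.0087,0,-0.041],[-0.0087,0,-0.041],[-0.002,-0.0478,0.0003],[-0.002,-0.0478,0.0003],[-0.002,-0.0478,0.0003],[-0.002,-0.0478,0.0003],[-0.002,-0.0478,0.0003],[0,0,0],[0,0,0]], turn=[[0,0,0],[0,0,0],[0,0,0],[0,0,0],[0,0,0],[0,0,0],[0,0,0],[0,0,0],[0,0,0],[0,0,0]])

```text
clock: 15.02
tool_pos: [0.5017, 0.0995, 0.1295]
eef_rot: [0.979, -0.178, -0.098, -0.016]
contact_force: [-0.5, -0.2, -0.9]
opening: 0.283
finger_force: 20.0
```

```bash
python3 go.py .502,.1003,.05 .502,.1003,.017;python3 - <<'E'
from plant import r,optics
from h import *
d=optics.snapshot('side');np.savez('side2.npz',**d)
a=d['img'][90:250,240:400];cv2.imwrite('pics/s2.png',cv2.resize(a,(600,600),interpolation=cv2.INTER_CUBIC)[:,:,::-1])
E
```

```text
[0.5017 0.0995 0.1295] q [-0.4   0.81  0.32  1.86 -0.48  0.75 -1.69] tool z [-0.186  0.067 -0.98 ] tool y [-0.351 -0.936  0.003]
tool-axes shift to [0.502  0.1003 0.05  ] [ 0.0158 -0.001   0.078 ]
tool-axes shift to [0.502  0.1003 0.017 ] [ 0.0223 -0.0011  0.1103]
```

View pics/s2.png

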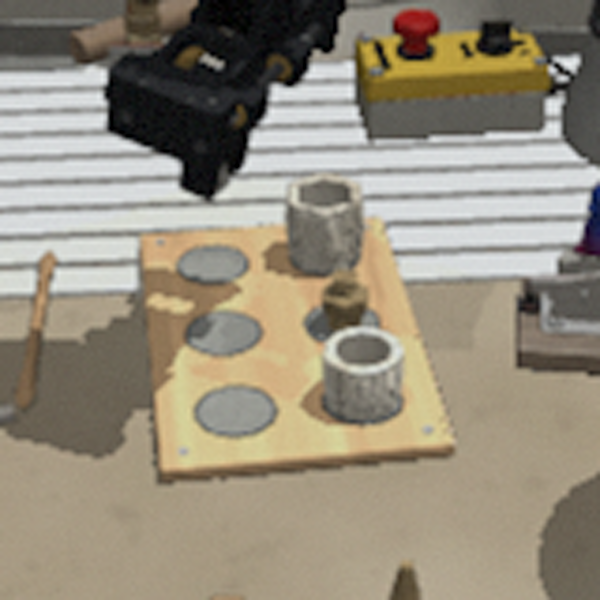

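The fitting at crop (345,300) stands upright on its mark, and the grey nozzle is held behind the near finger. I'll lower it now.

Request:
servo_tool(translation=[[0.0079,-0.001,0.039],[0.0079,0,0.039],[0.004,0,0.02],[0.0025,0,0.0117],[0,0,0],[0,0,0]], turn=[[0,0,0],[0,0,0],[0,0,0],[0,0,0],[0,0,0],[0,0,0]])

```text
clock: 15.82
tool_pos: [0.5033, 0.101, 0.0186]
eef_rot: [0.979, -0.177, -0.097, -0.017]
contact_force: [-0.6, 1.2, -0.1]
opening: 0.283
finger_force: 20.0
```

```bash
python3 go.py .502,.1003,.0155
```

```text
[0.5033 0.101  0.0186] q [-0.34  0.98  0.21  1.88 -0.57  0.54 -1.61] tool z [-0.184  0.068 -0.981] tool y [-0.351 -0.936  0.001]
tool-axes shift to [0.502  0.1003 0.0155] [-0.0004  0.0012  0.0032]
```

Request:
servo_tool(translation=[[0,0.001,0.0025],[0,0,0]], turn=[[0,0,0],[0,0,0]])

```text
clock: 16.08
tool_pos: [0.5022, 0.1003, 0.0157]
eef_rot: [0.979, -0.177, -0.097, -0.017]
contact_force: [0.7, 0.6, 2.3]
opening: 0.287
finger_force: 20.0
```

Request:
servo_tool(translation=[[0,0,0],[0,0,0],[0,0,0],[-0.005,0,-0.024],[-0.0095,0,-0.047],[-0.0095,0,-0.047]], turn=[[0,0,0],[0,0,0],[0,0,0],[0,0,0],[0,0,0],[0,0,0]], grip=0.42)

```text
clock: 16.82
tool_pos: [0.5012, 0.1005, 0.1367]
eef_rot: [0.979, -0.177, -0.098, -0.017]
contact_force: [1.6, 0.3, 1.0]
opening: 0.419
finger_force: 0.0
```

Request:
servo_tool(translation=[[0,0,0],[0,0,0],[0,0,0],[0,0,0]], turn=[[0,0.185,0],[0,0,-0.179],[0,0,-0.179],[0,0,0]])

```text
clock: 17.32
tool_pos: [0.5016, 0.1006, 0.1358]
eef_rot: [1.0, -0.001, -0.007, -0.002]
contact_force: [-0.4, 1.1, -0.4]
opening: 0.423
finger_force: 0.0
```

```bash
python3 go.py .575,-.151,.14 ; python3 - <<'E'
from plant import r,optics
from h import *
d=optics.snapshot('side');np.savez('side3.npz',**d)
P=cloud(d)
for n,m in dict(n2=(.502,.1003),red=(.5811,.1139)).items():
    Q=P.reshape(-1,3);Q=Q[(np.linalg.norm(Q[:,:2]-m,axis=1)<.035)&(Q[:,2]>.02)&(Q[:,2]<.09)]
    top=Q[Q[:,2]>Q[:,2].max()-.008]
    print(n,len(Q),Q[:,2].max(),top.mean(0).round(4))
E
```

```text
[0.5016 0.1006 0.1358] q [-0.43  0.73  0.24  2.   -0.38  0.47 -1.47] tool z [-0.014  0.004 -1.   ] tool y [-0.002 -1.    -0.004]
tool-axes shift to [ 0.575 -0.151  0.14 ] [ 0.0739  0.2515 -0.0063]
n2 119 0.05857604195844236 [0.4997 0.099  0.0545]
red 145 0.0551892447340002 [0.5846 0.1138 0.051 ]
```

Both parts stand on their marks. Now the small brass nozzle.

Request:
servo_tool(translation=[[0.0148,0.0503,-0.001],[0.0148,0.0503,-0.001],[0.0148,0.0503,-0.001],[0.0148,0.0503,-0.001],[0.0148,0.0503,-0.001],[0,0,0],[0,0,0]], turn=[[0,0.014,0],[0,0,0],[0,0,0],[0,0,0],[0,0,0],[0,0,0],[0,0,0]])

```text
clock: 18.25
tool_pos: [0.5751, -0.1501, 0.1391]
eef_rot: [1.0, -0.001, -0.001, -0.002]
contact_force: [-0.7, 0.6, -0.7]
opening: 0.418
finger_force: 0.0
```

```bash
python3 look.py wn1 .6154 -.151 .006 h; python3 -c "
from hexm import *
hexm('wn1.npz',.6154,-.151,.008)"; python3 go.py
```

```text
18.25 [ 0.5751 -0.1501  0.1391]
px 321 147
ok [120  99  66]
crop origin 241 87 scale 5
wn1.npz px [320.8 139.9] mass centre [ 0.6205 -0.1504] box centre [ 0.6193 -0.1502] box [0.0301 0.0241] normal yaw deg 46 widths [0.0265 0.0279]
[ 0.5752 -0.1491  0.1391] q [ 0.06  0.79  0.21  1.76 -0.27  0.62 -1.14] tool z [-0.001  0.005 -1.   ] tool y [ 0.    -1.    -0.005]
```

View pics/wn1.png

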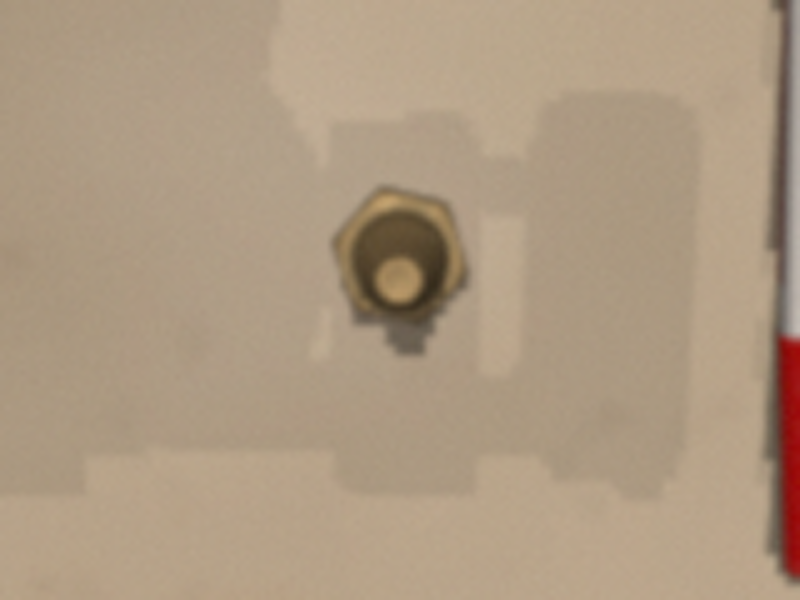

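Foot centre at crop (400,257), which is wrist (321,138). The flats are turned about -13°, and nothing stands within the fingers' sweep. I'll turn -0.3 rad and grip.

Request:
servo_tool(translation=[[0.0463,0.001,0],[0,0,0.02],[0,0,0.03],[0,0,0.03],[0,0,0.03],[0,0,0.018],[0,0,0.008],[0,0,0],[0,0,0]], turn=[[0,0,0],[0,0,-0.15],[0,0,-0.147],[0,0,0],[0,0,0],[0,0,0],[0,0,0],[0,0,0],[0,0,0]])

```text
clock: 19.42
tool_pos: [0.6228, -0.1516, 0.0046]
eef_rot: [0.989, 0.148, 0.001, -0.001]
contact_force: [-0.3, -0.1, -0.2]
opening: 0.422
finger_force: 0.0
```

Request:
servo_tool(translation=[[0,0,0],[0,0,0],[0,0,0],[0,0,0]], turn=[[0,0,0],[0,0,0],[0,0,0],[0,0,0]], grip=0.1, grip_force=20)

```text
clock: 19.92
tool_pos: [0.6223, -0.1516, 0.0041]
eef_rot: [0.989, 0.148, 0.001, -0.002]
contact_force: [-0.8, 0.3, 6.3]
opening: 0.238
finger_force: 20.0
```

```bash
python3 go.py .622,-.1505,.135 .4875,.1837,.135
```

```text
[ 0.6223 -0.1516  0.0041] q [ 0.12  1.03  0.1   1.65 -0.19  0.47 -0.93] tool z [ 0.001  0.003 -1.   ] tool y [ 0.292 -0.956 -0.003]
tool-axes shift to [ 0.622  -0.1505  0.135 ] [ 0.0003 -0.0015 -0.1308]
tool-axes shift to [0.4875 0.1837 0.135 ] [-0.0307 -0.3605 -0.1298]
```

Request:
servo_tool(translation=[[0,0,-0.0437],[0,0,-0.0437],[0,0,-0.0437],[-0.0044,-0.0515,0],[-0.0044,-0.0515,0],[-0.0044,-0.0515,0],[-0.0044,-0.0515,0],[-0.0044,-0.0515,0],[-0.0044,-0.0515,0],[-0.0044,-0.0515,0]], turn=[[0,0,0],[0,0,0],[0,0,0],[0,0,0],[0,0,0],[0,0,0],[0,0,0],[0,0,0],[0,0,0],[0,0,0]])

```text
clock: 21.18
tool_pos: [0.4863, 0.1852, 0.1356]
eef_rot: [0.989, 0.148, 0.0, -0.002]
contact_force: [0.4, 0.4, -1.3]
opening: 0.244
finger_force: 20.0
```

Request:
servo_tool(translation=[[0,0,0],[0,0,0.03],[0,0,0.03],[0,0,0]], turn=[[0,0,0],[0,0,0],[0,0,0],[0,0,0]])

```text
clock: 21.68
tool_pos: [0.4861, 0.1823, 0.0743]
eef_rot: [0.989, 0.147, -0.002, -0.001]
contact_force: [-0.7, -0.9, -0.5]
opening: 0.237
finger_force: 20.0
```

```bash
python3 go.py .4875,.1837,.0185
```

```text
[0.4861 0.1823 0.0743] q [-0.53  0.83  0.14  2.01 -0.34  0.32 -1.39] tool z [-0.004  0.002 -1.   ] tool y [ 0.291 -0.957 -0.002]
tool-axes shift to [0.4875 0.1837 0.0185] [ 0.0019 -0.0008  0.0558]
```

Request:
servo_tool(translation=[[0.002,-0.001,0.02],[0,0,0.02],[0,0,0.0158],[0,0,0],[0,0,0]], turn=[[0,0,0],[0,0,0],[0,0,0],[0,0,0],[0,0,0]])

```text
clock: 22.3
tool_pos: [0.4892, 0.1856, 0.0207]
eef_rot: [0.989, 0.148, 0.001, -0.002]
contact_force: [0.4, -0.9, -0.4]
opening: 0.242
finger_force: 20.0
```

```bash
python3 go.py .4875,.1837,.016
```

```text
[0.4892 0.1856 0.0207] q [-0.5   0.93  0.09  2.01 -0.36  0.21 -1.37] tool z [ 0.001  0.004 -1.   ] tool y [ 0.292 -0.956 -0.003]
tool-axes shift to [0.4875 0.1837 0.016 ] [-0.0022  0.0013  0.0047]
```

Request:
servo_tool(translation=[[-0.002,0.001,0.004],[0,0,0]], turn=[[0,0,0],[0,0,0]])

```text
clock: 22.55
tool_pos: [0.487, 0.184, 0.0162]
eef_rot: [0.989, 0.148, 0.0, -0.002]
contact_force: [0.1, 0.1, -0.9]
opening: 0.242
finger_force: 20.0
```

Request:
servo_tool(translation=[[0,0,0],[0,0,0],[0,0,0],[0,0,-0.024],[0,0,-0.05],[0,0,-0.05],[0,0,0],[0,0,0]], turn=[[0,0,0],[0,0,0],[0,0,0],[0,0,0],[0,0,0],[0,0,0],[0,0,0.149],[0,0,0.149]], grip=0.4)

```text
clock: 23.55
tool_pos: [0.4873, 0.184, 0.141]
eef_rot: [1.0, -0.003, 0.001, -0.002]
contact_force: [-0.8, 0.1, -0.8]
opening: 0.403
finger_force: 0.0
```

Request:
servo_tool(translation=[[0.0097,0.0531,0],[0.0097,0.0531,0],[0.0097,0.0531,0],[0.0097,0.0531,0],[0.0097,0.0531,0],[0.0097,0.0531,0],[0.0097,0.0531,0],[0.0097,0.0531,0],[0.0097,0.0531,0],[0,0,0]], turn=[[0,0,0],[0,0,0],[0,0,0],[0,0,0],[0,0,0],[0,0,0],[0,0,0],[0,0,0],[0,0,0],[0,0,0]], grip=0.5)

```text
clock: 24.8
tool_pos: [0.5725, -0.301, 0.1385]
eef_rot: [1.0, -0.004, 0.0, 0.001]
contact_force: [-0.8, 0.7, 0.0]
opening: 0.501
finger_force: 0.0
```

```bash
python3 look.py wn3 .625 -.295 .006 h; python3 -c "
from hexm import *
hexm('wn3.npz',.629,-.295,.008)"; python3 go.py; python3 - <<'E'
from plant import r,optics
from h import *
d=optics.snapshot('side');np.savez('side4.npz',**d)
P=cloud(d)
for n,m in dict(n1=(.4875,.184),n2=(.502,.1003),red=(.5811,.1139)).items():
    Q=P.reshape(-1,3);Q=Q[(np.linalg.norm(Q[:,:2]-m,axis=1)<.035)&(Q[:,2]>.02)&(Q[:,2]<.09)]
    top=Q[Q[:,2]>Q[:,2].max()-.008]
    print(n,len(Q),Q[:,2].max(),top.mean(0).round(4))
E
```

```text
24.8 [ 0.5725 -0.301   0.1385]
px 312 133
ok [201 164 113]
crop origin 232 73 scale 5
wn3.npz px [312.4 127. ] mass centre [ 0.6294 -0.2951] box centre [ 0.6282 -0.2948] box [0.0363 0.0317] normal yaw deg 46 widths [0.0328 0.0349]
[ 0.5728 -0.2968  0.1381] q [ 0.3   0.85  0.2   1.6  -0.23  0.72 -0.97] tool z [-0.     0.002 -1.   ] tool y [-0.005 -1.    -0.002]Traceback (most recent call last):
  File "<stdin>", line 7, in <module>
    return umr_maximum(a, axis, None, out, keepdims, initial, where)
ValueError: zero-size array to reduction operation maximum which has no identity
```

View pics/wn3.png

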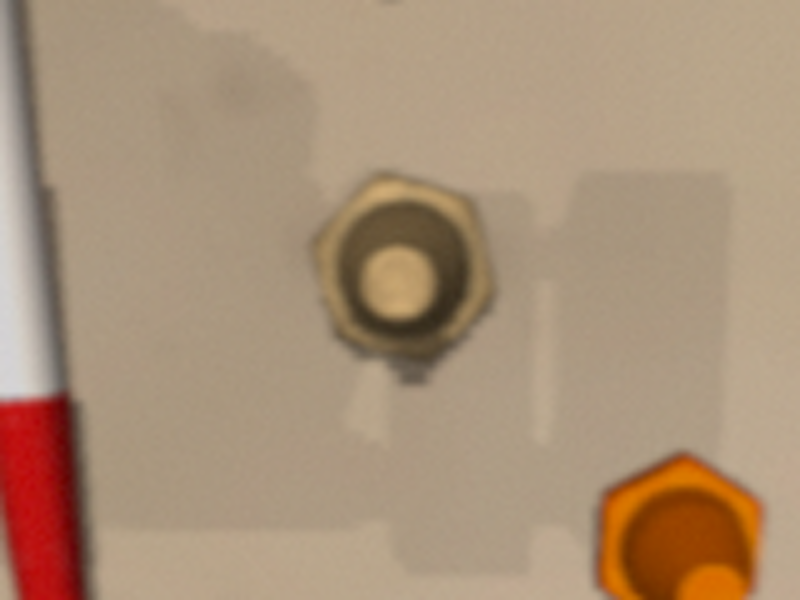

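Wide brass foot centre is at crop (404,266), and the orange decoy is at (683,540), left clear. The depth check lost nozzle_1, so I'll look at that next.

```bash
python3 - <<'E'
from plant import optics
from h import *
t1=dict(np.load('top1.npz'));t=optics.snapshot('top');np.savez('top2.npz',**t)
for f,d in (('side',dict(np.load('side4.npz'))),('top',t)):
    P=cloud(d)
    for n,m in dict(n1=(.4875,.184),n2=(.502,.1003),red=(.5811,.1139)).items():
        Q=P.reshape(-1,3);k=np.linalg.norm(Q[:,:2]-m,axis=1)<.035;Q=Q[k&(Q[:,2]>.02)&(Q[:,2]<.09)]
        print(f,n,k.sum(),len(Q),Q[:,2].max() if len(Q) else 0, Q[Q[:,2]>.035].mean(0).round(4) if len(Q) else 0, proj(d,[*m,.03]).round())
a=np.hstack([cv2.resize(t['img'][150:260,195:345],(450,330)),cv2.resize(dict(np.load('side4.npz'))['img'][120:230,250:367],(350,330))])
cv2.imwrite('pics/chk.png',a[:,:,::-1])
E
```

```text
side n1 41 0 0 0 [296. 155.]
side n2 44 0 0 0 [298. 173.]
side red 0 0 0 0 [331. 171.]
top n1 665 74 0.06038692379032686 [0.4867 0.1803 0.0469] [228. 225.]
top n2 658 101 0.06021202380194825 [0.4982 0.098  0.0478] [264. 219.]
top red 649 139 0.055802311249619985 [0.5826 0.1123 0.0429] [258. 186.]
```

View pics/chk.png

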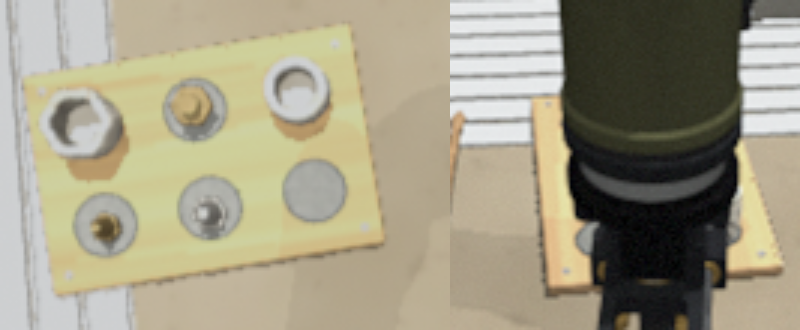

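The top crop shows nozzle_1 at (104,227), grey at (209,212) and the fitting at (190,105), all upright on their marks. The arm was just blocking the side view. Now I'll grip the large brass nozzle.

Request:
servo_tool(translation=[[0.0572,-0.0016,0],[0,0,0.02],[0,0,0.03],[0,0,0.03],[0,0,0.03],[0,0,0.018],[0,0,0.007],[0,0,0],[0,0,0]], turn=[[0,0,0],[0,0,-0.14],[0,0,-0.145],[0,0,0],[0,0,0],[0,0,0],[0,0,0],[0,0,0],[0,0,0]])

```text
clock: 26.08
tool_pos: [0.6318, -0.2926, 0.0046]
eef_rot: [0.99, 0.141, 0.001, -0.001]
contact_force: [-0.3, 0.3, 0.2]
opening: 0.503
finger_force: 0.0
```

Request:
servo_tool(translation=[[0,0,0],[0,0,0],[0,0,0],[0,0,0]], turn=[[0,0,0],[0,0,0],[0,0,0],[0,0,0]], grip=0.15, grip_force=20)

```text
clock: 26.58
tool_pos: [0.6314, -0.2926, 0.0041]
eef_rot: [0.99, 0.141, 0.001, -0.001]
contact_force: [-0.7, -0.2, 4.8]
opening: 0.327
finger_force: 20.1
```

```bash
python3 go.py .5165,.0166,.135
```

```text
[ 0.6314 -0.2926  0.0041] q [ 0.32  1.08  0.1   1.45 -0.17  0.61 -0.78] tool z [ 0.001  0.003 -1.   ] tool y [ 0.28  -0.96  -0.003]
tool-axes shift to [0.5165 0.0166 0.135 ] [-0.0235 -0.3293 -0.1302]
```

Request:
servo_tool(translation=[[0,0,-0.0434],[0,0,-0.0434],[0,0,-0.0434],[-0.0034,-0.047,0],[-0.0034,-0.047,0],[-0.0034,-0.047,0],[-0.0034,-0.047,0],[-0.0034,-0.047,0],[-0.0034,-0.047,0],[-0.0034,-0.047,0]], turn=[[0,0,0],[0,0,0],[0,0,0],[0,0,0],[0,0,0],[0,0,0],[0,0,0],[0,0,0],[0,0,0],[0,0,0]])

```text
clock: 27.82
tool_pos: [0.5152, 0.0179, 0.1344]
eef_rot: [0.99, 0.141, 0.0, -0.002]
contact_force: [0.4, 0.8, -0.9]
opening: 0.327
finger_force: 20.0
```

Request:
servo_tool(translation=[[0,0,0],[0,0,0.03],[0,0,0.03],[0,0,0],[0,0,0]], turn=[[0,0,0],[0,0,0],[0,0,0],[0,0,0],[0,0,0]])

```text
clock: 28.45
tool_pos: [0.5165, 0.0159, 0.0752]
eef_rot: [0.99, 0.141, 0.001, -0.002]
contact_force: [-0.6, -0.5, -0.1]
opening: 0.331
finger_force: 20.0
```

```bash
python3 go.py .5165,.0166,.0185
```

```text
[0.5165 0.0159 0.0752] q [-0.18  0.83  0.11  2.02 -0.28  0.3  -1.13] tool z [ 0.001  0.003 -1.   ] tool y [ 0.279 -0.96  -0.003]
tool-axes shift to [0.5165 0.0166 0.0185] [ 0.     -0.0005  0.0567]
```

Request:
servo_tool(translation=[[0,0,0.02],[0,0,0.02],[0,0,0.0145],[0,0,0.004],[0,0,0],[0,0,0]], turn=[[0,0,0],[0,0,0],[0,0,0],[0,0,0],[0,0,0],[0,0,0]])

```text
clock: 29.2
tool_pos: [0.5165, 0.0169, 0.0167]
eef_rot: [0.99, 0.141, 0.001, -0.002]
contact_force: [0.8, 0.3, -0.8]
opening: 0.328
finger_force: 20.0
```

```bash
python3 go.py .5165,.0166,.016
```

```text
[0.5165 0.0169 0.0167] q [-0.16  0.94  0.06  2.03 -0.29  0.18 -1.12] tool z [ 0.001  0.004 -1.   ] tool y [ 0.28  -0.96  -0.003]
tool-axes shift to [0.5165 0.0166 0.016 ] [-0.      0.0003  0.0007]
```

Request:
servo_tool(translation=[[0,0,0],[0,0,0],[0,0,0],[0,0,-0.024],[0,0,-0.05],[0,0,-0.05],[0,0.05,-0.02],[0,0.06,0],[0,0.06,0],[0,0.06,0]], turn=[[0,0,0],[0,0,0],[0,0,0],[0,0,0],[0,0,0],[0,0,0],[0,0,0],[0,0,0],[0,0,0],[0,0,0]], grip=0.48)

```text
clock: 30.45
tool_pos: [0.5806, -0.206, 0.1595]
eef_rot: [0.99, 0.142, 0.0, -0.002]
contact_force: [0.7, 0.3, -0.4]
opening: 0.477
finger_force: 0.0
```

```bash
python3 - <<'E'
from plant import optics
from h import *
t=optics.snapshot('top');s=optics.snapshot('side');P=cloud(t).reshape(-1,3);P0=cloud(dict(np.load('top0.npz'))).reshape(-1,3)
for n,m in dict(n1=(.4875,.184),n2=(.502,.1003),red=(.5811,.1139),n3=(.5165,.0166)).items():
    Q=P[(np.linalg.norm(P[:,:2]-m,axis=1)<.035)&(P[:,2]>.035)];print(n,len(Q),Q[:,2].max().round(3),Q.mean(0).round(4))
for m in ((.5663,.1968),(.5951,.0301)):
    print([C[(np.linalg.norm(C[:,:2]-m,axis=1)<.035)&(C[:,2]>.03)].mean(0).round(4) for C in (P0,P)])
a=np.hstack([cv2.resize(t['img'][150:260,195:345],(450,330)),cv2.resize(s['img'][120:230,250:367],(350,330))])
cv2.imwrite('pics/chk2.png',a[:,:,::-1])
E
```

```text
n1 39 0.058 [0.4864 0.1802 0.0467]
n2 49 0.059 [0.4983 0.0978 0.048 ]
red 132 0.056 [0.5826 0.1127 0.0426]
n3 61 0.061 [0.5128 0.0139 0.0491]
[array([0.5667, 0.1964, 0.0575]), array([0.5667, 0.1961, 0.0577])]
[array([0.5958, 0.0305, 0.0505]), array([0.5958, 0.0303, 0.0505])]
```

View pics/chk2.png

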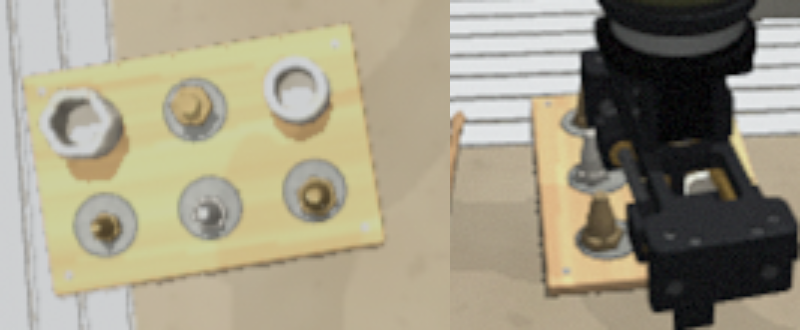

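All four parts stand upright on their marks: (104,227), (209,212), (317,195) and (190,105) in the crop. The prints haven't moved, so I'm handing in.

```bash
python3 -c "
from plant import r
print(r.finish_job())"
```

```text
the job is handed in; nothing more can be done
None
```

I placed all four parts upright and released them on their marks, and the clay prints didn't move; I handed the job in at about 30.5 s, but the hand-in returned no verdict.

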